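# Unclamp a test strip and slide it out

### The job

Two identical clamp fixtures stand on the table. On the one that holds the narrow metal test strip (not the wide white plate full of holes), lift the hinged clamp bar until it stands upright, then slide the strip out from beneath it, along the bed without lifting it off, to the stop at the free front end of the bed. Leave the bar up and the strip lying flat on the bed, and leave the other clamp shut.

Things in the scene. Friction and masses are not known exactly. Their poses are not given: they have to be found in the camera images.
- clamp: fixed fixture that holds the strip (a twin beside it holds a white plate 62 x 195 mm). Origin: on the table under the bed's middle; x along the bed from its free front end (-x, nearer the robot) to the rear under the bar, y to the hinge side, z up. Aluminium base 240 x 104 x 10 mm; dark bed 24 mm wide, top at z = 34 mm, 7 mm stop lips with inner faces at x = -106 and 106 mm.
- clamp_bar (a joint): bar angle, rad: 0 down, 1.57 upright, end 1.8; stays where left; 2 N at the handle lifts it. In the clamp's frame, mm: hinge axis along x through (75, 52, 51), cheeks 59 high; bar 16 wide, underside 9 above the bed; its free end, on the -y side, swings up and over to +y. Handle there: black cylinder, diameter 16, 30 long, lying along x, centre (75, -55, 51) when down, 107 from the axis.
- strip: flat aluminium strip 130 x 40 x 9 mm, about 0.12 kg, a 10 mm hole near each end. Origin: centre of its underside; x along its length, parallel to the clamp's x, z up. Loose on the bed, overhanging it 8 mm each side; at the start centred near x = 39 mm of the clamp, its rear under the bar, 90 mm sticking out in front. Fully out at the front stop its centre is near x = -40 mm of the clamp.
- other_bar (a joint): angle of the twin fixture's clamp bar in rad: 0 is down on the white plate with holes; it is to stay shut.
Not all that is in view belongs to the job. Leave any yellow look-alike of the strip alone.

How it is judged:
On the way, in this order (a step that is already met when the one before it is completed fails the run):
1. the strip's clamp bar stands upright while the strip is still in its place (value of joint clamp_bar above 1.2 rad and distance of strip from where it was at the start of the episode below 0.02 m), for 0.2 s.
2. the strip is slid out from beneath the bar (value of joint clamp_bar above 1.2 rad and x of strip in the frame of clamp below -0.01 m), for 0.1 s.
At the end, for the whole second after the job is handed in: The strip rests flat on its bed at the front end (centre within 18 mm of x = -40 mm of the clamp, within 12 mm of the bed's centre line and 10 degrees of its direction), its bar is left standing at 1.2 rad or more, and the other bar is still down (below 0.15 rad) (value of joint clamp_bar above 1.2 rad and value of joint other_bar below 0.15 rad and x of strip in the frame of clamp between -0.058 and -0.022 m and y of strip in the frame of clamp between -0.012 and 0.012 m and z of strip in the frame of clamp between 0.029 and 0.039 m and angle between strip's own z axis and vertical below 0.12 rad and angle between the x axis of strip and the x axis of clamp, either way round below 0.18 rad and linear speed of strip below 0.02 m/s); the robot touches nothing.
It fails at once if the strip is dragged more than 20 mm while its bar is down (below 0.6 rad) (value of joint clamp_bar below 0.6 rad and distance of strip from where it was at the start of the episode above 0.02 m).
It fails at once if the strip is lifted more than 25 mm off the bed (z of strip in the frame of clamp above 0.059 m).
It fails at once if the other clamp is opened (above 0.3 rad) (value of joint other_bar above 0.3 rad).
It also fails if it takes over 45 s, if anything falls off the work surface, if the arm or the gripper's body presses on something with over 40 N, if the wrist force passes 120 N, or if a joint passes its speed limit or range.

### The arm

A 6-joint arm with a two-finger parallel gripper is mounted at the origin on the work surface; the furniture and walls round the work are solid. World frame = base frame: x ahead of the robot, y to its left, z up, the work surface at z = 0. Lengths are in m, angles in rad, forces in N, time in s.
With the tool pointing down it reaches from about 0.275 to 0.875 m from the base axis. Payload 12.5 kg.
Tool frame: the origin (TCP) lies at the very end of the fingers, on their centre line; the grasp point (between the pads) lies 19 mm behind it (arm.tcp_to_grasp is the distance from the TCP to the grasp point, in m); z points along the fingers, y is the line along which they close (so a half turn about z gives the same grasp; the last joint's range is limited). The gripper opens to 85 mm and grips with 20 to 120 N. Pads are 22 mm wide; open, the fingers measure 114 mm over their backs; the gripper's body (76 mm by 85 mm) begins 54 mm behind the grasp point. The pads swing forward as they close: fully open they stand 13 mm farther back than shut.
Start: joints at [-1.217, 0.351, 1.652, -0, 1.139, -0.085], TCP at [0.234, -0.498, 0.204] pointing down, gripper open.
Joint ranges: [-2.75, 2.75], [-0.79, 2.1], [0.01, 2.65], [-1.57, 4.71], [0.07, 3.14], [-2.87, 2.87]. Speed limits (rad/s): [2.22, 2.22, 2.79, 3.14, 3.14, 3.14].

### API

Orientations are given as a rotation vector (axis times angle).
In Python, from station import arm gives the robot as it stands.
- The arm moves only by the shell command python3 -m pendant 'ROWS' [FORCE]. ROWS is a JSON object of lists of equal length, an entry for each row: "jaw": the closure, from 0 (fully open) to 1 (shut); "delta_pos": the shift along the tool's x, y, z in m, a list of three; "yaw": the turn about the tool's z in rad. A call has 1 to 20 rows; each row shifts and turns the commanded pose from where the row before left it, along the tool's axes as they then stand; what a row does not reach is not made up. A row lasts 1/8 s, in which the tool goes at most 62.5 mm and 10.7 degrees, less where a joint would pass 70% of its speed; a pose out of reach is approached as far as the arm can. A call is refused whole if a number of a shift passes 0.0625 or a number of a turn 0.188, either way. A call with a gripper value outside its range is refused whole. The fingers move at their own pace and stop on an object; FORCE is the grip in N (left out, the last holds). Time passes only in rows, so rows that do not move let the fingers close. It gives the time, the measured TCP pose, the force, the opening and the grip force at its end, in the units of the state.
- arm.sense(): the state, without advancing time (a new reading comes with each control period).
- arm.grab_frame(name): name is "scene" or "top" or "wrist"; returns the picture (480x640x3 uint8, blue, green, red); there is no depth.
- arm.get_calibration(name): a dict with "camera_matrix" (3x3 intrinsics, pixels), "camera_from_world" (4x4, takes a point from world to camera coordinates). Camera axes: x right, y down, z forward; pixel columns grow to the right and rows downward; lengths in m; the calibration is good to about 2 mm. A picture is of the moment at which its call begins: read the wrist's pose just before it. get_calibration takes no time and is no camera call; for the wrist camera it gives the pose at the moment of the call.
- arm.job_done(): hands the job in; it is judged then, once.
The state is a dict: "time": time; "qpos": joint angles; "joint_velocities": joint speeds; "joint_torque": joint torques, N m; "tool_pos": TCP position; "orientation": TCP orientation; "force": force on the tool from outside, world axes, zero at the start; "torque": the same for the moment, N m; "grip_width": finger opening in m; "finger_force": force on a finger pad.
Only numpy, scipy, OpenCV 4.12 (cv2) and the standard library are available. Lean on these libraries where they do the work, as an engineer would, in place of code of your own. Each camera call takes 0.05 s, during which the arm holds its last target. There are 200 camera calls.

## Working session

There is one attempt and no reset: what is moved stays moved. The work goes in short steps, Python scripts to look and compute and a shell command to move; the robot and the scene stay as the last step left them, time stands still between calls to the robot, and variables do not carry over. Pictures are saved under pics/ and viewed, at most 10 in all, crops included, and the job is handed in when it is done.

```bash
mkdir -p pics; python3 - <<'E'
from station import arm
import cv2,numpy as np
for n in("top","scene"):
    cv2.imwrite(f"pics/{n}0.png",arm.grab_frame(n))
    c=arm.get_calibration(n);print(n,np.round(c["camera_matrix"],1).tolist(),np.round(c["camera_from_world"],3).tolist())
s=arm.sense();print(s["tool_pos"],s["orientation"],s["grip_width"],arm.tcp_to_grasp)
E
```

```text
top [[543.9, 0.0, 316.9], [0.0, 543.9, 241.4], [0.0, 0.0, 1.0]] [[0.022, -1.0, -0.007, -0.107], [-0.993, -0.021, -0.116, 0.432], [0.116, 0.01, -0.993, 1.582], [0.0, 0.0, 0.0, 1.0]]
scene [[506.7, 0.0, 330.9], [0.0, 506.7, 239.9], [0.0, 0.0, 1.0]] [[0.888, -0.459, -0.005, -0.457], [-0.201, -0.379, -0.903, 0.096], [0.413, 0.803, -0.429, 1.286], [0.0, 0.0, 0.0, 1.0]]
[ 0.23358385 -0.49757445  0.20341509] [-3.06527864e+00 -6.83483965e-01  2.20869679e-04] 0.08511845997889861 0.0187
```

View pics/top0.png

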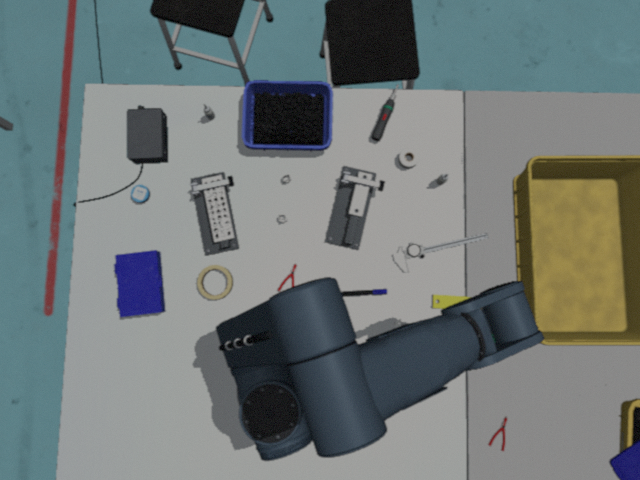

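View pics/scene0.png

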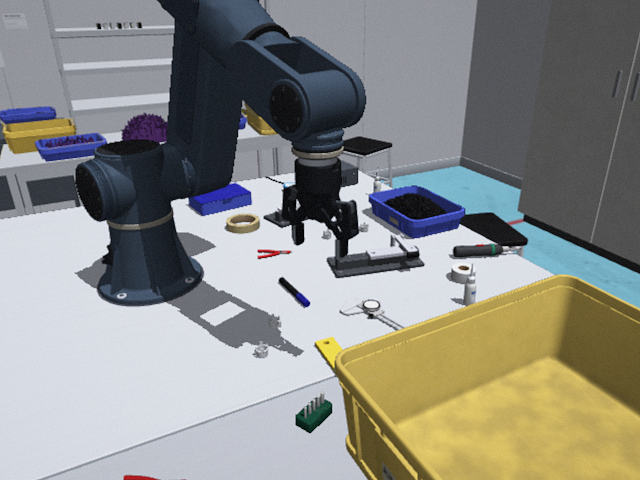

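The top view shows the strip's clamp around (350,207), with the front end near row 247 and the handle at about (380,185). The twin with the white plate is at about (215,212). The yellow look-alike is at (450,300). I'll zoom in on the strip's clamp.

```bash
python3 - <<'E'
import cv2
i=cv2.imread("pics/top0.png")[155:255,310:400]
cv2.imwrite("pics/crop0.png",cv2.resize(i,None,fx=6,fy=6,interpolation=cv2.INTER_CUBIC))
E
```

```text
(no output)
```

View pics/crop0.png

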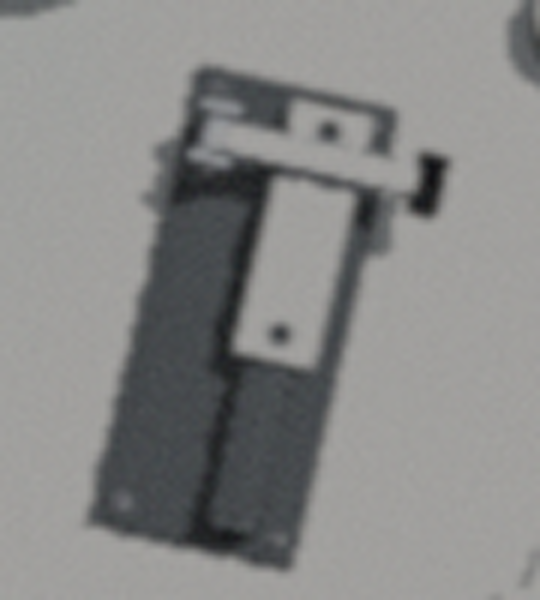

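The crop shows base corners at about (198,68), (397,105), (293,568) and (92,522), the handle at (430,184), and the strip holes at (280,333) and (330,130).

```bash
cat > h.py <<'E'
import numpy as np,cv2
from station import arm
def ray(n,px,z,c=None):
    c=c or arm.get_calibration(n);K=c["camera_matrix"];T=np.array(c["camera_from_world"])
    d=T[:3,:3].T@np.linalg.solve(K,[px[0],px[1],1]);o=-T[:3,:3].T@T[:3,3]
    return o+d*(z-o[2])/d[2]
E
python3 - <<'E'
from h import *
f=lambda x,y,z:ray("top",(310+(x+.5)/6-.5,155+(y+.5)/6-.5),z)
B=[f(*p,.01) for p in((198,68),(397,105),(293,568),(92,522))]
print(np.round(B,4)); L=lambda a,b:np.linalg.norm(B[a]-B[b])
print(L(0,1),L(2,3),L(1,2),L(3,0))
o=np.mean(B,0);x=(B[0]+B[1]-B[2]-B[3]);th=np.arctan2(x[1],x[0]);print("origin",o,"th",th)
R=np.array([[np.cos(th),-np.sin(th)],[np.sin(th),np.cos(th)]])
for n,p in dict(handle=(430,184,.059),h1=(280,333,.043),h2=(330,130,.043),s1=(232,353,.043),s2=(318,368,.043)).items():
    w=f(*p);print(n,w.round(4),(R.T@(w-o)[:2]).round(4))
s=arm.sense()
from scipy.spatial.transform import Rotation as Ro
M=Ro.from_rotvec(s["orientation"]).as_matrix();print(M.round(3))
E
```

```text
[[ 0.6678 -0.17    0.01  ]
 [ 0.6507 -0.2706  0.01  ]
 [ 0.415  -0.2212  0.01  ]
 [ 0.4359 -0.1211  0.01  ]]
0.10200564914274825 0.10224932728038028 0.2407566425745261 0.23695994761731717
origin [ 0.54233425 -0.19574688  0.01      ] th -0.2071353602151907
handle [ 0.5994 -0.2822  0.059 ] [ 0.0736 -0.0729]
h1 [ 0.5272 -0.2112  0.043 ] [-0.0117 -0.0182]
h2 [ 0.6292 -0.2345  0.043 ] [ 0.0929 -0.02  ]
s1 [ 0.5168 -0.1878  0.043 ] [-0.0267  0.0025]
s2 [ 0.5102 -0.23    0.043 ] [-0.0244 -0.0401]
[[ 0.905  0.425 -0.   ]
 [ 0.425 -0.905  0.001]
 [ 0.    -0.001 -1.   ]]
```

The base is offset about 19 mm from the bed. With that included, the handle, strip and holes all match the given sizes. So the origin is (0.5385, -0.2138) and theta is -0.207. After a yaw of -0.925, tool x lies along clamp +y and tool y along clamp +x. I'll go above the handle, ready to grip across its 30 mm length.

```bash
python3 -m pendant '{"jaw":[0,0,0,0,0],"delta_pos":[[0,0,0],[0,0,0],[0,0,0],[0,0,0],[0,0,0]],"yaw":[-0.185,-0.185,-0.185,-0.185,-0.185]}' 20
python3 -m pendant '{"jaw":[0,0,0,0,0,0,0,0,0,0,0],"delta_pos":[[0.0285,0.0315,0],[0.0285,0.0315,0],[0.0285,0.0315,0],[0.0285,0.0315,0],[0.0285,0.0315,0],[0.0285,0.0315,0],[0.0285,0.0315,0],[0.0285,0.0315,0],[0.0285,0.0315,0],[0.0285,0.0315,0],[0,0,0]],"yaw":[0,0,0,0,0,0,0,0,0,0,0]}'
cat >> h.py <<'E'
O=np.array([.5385,-.2138]);TH=-.207
R=np.array([[np.cos(TH),-np.sin(TH)],[np.sin(TH),np.cos(TH)]])
def cl(w): return np.r_[R.T@(np.array(w)[:2]-O),w[2]].round(4)
def st():
    from scipy.spatial.transform import Rotation as Ro
    s=arm.sense();M=Ro.from_rotvec(s["orientation"]).as_matrix()
    print("t",s["time"],"tcp clamp",cl(s["tool_pos"]),"tool y angle rel clamp x",np.arctan2(M[1,1],M[0,1])-TH,"zdir",M[:,2].round(3),"F",np.round(s["force"],1),"w",s["grip_width"],"ff",s["finger_force"],"q",np.round(s["qpos"],2))
E
python3 - <<'E'
from h import *
st();c=arm.get_calibration("wrist");np.save("c1.npy",c,allow_pickle=True)
cv2.imwrite("pics/w1.png",arm.grab_frame("wrist"))
E
```

```text
time: 0.72
tool_pos: [0.2336, -0.4977, 0.2036]
orientation: [-2.432, -1.987, -0.0]
force: [-0.4, -0.3, -0.8]
grip_width: 0.0855
finger_force: 0.0
time: 2.1
tool_pos: [0.6021, -0.2819, 0.203]
orientation: [-2.436, -1.983, 0.0]
force: [0.5, -0.3, 0.3]
grip_width: 0.0854
finger_force: 0.0
t 2.1 tcp clamp [ 0.0762 -0.0535  0.203 ] tool y angle rel clamp x 0.0027813227649381433 zdir [-0.001  0.001 -1.   ] F [ 0.5 -0.3  0.3] w 0.08543187580620476 ff 0.0 q [-0.51  0.56  1.33  0.    1.25 -0.3 ]
```

View pics/w1.png

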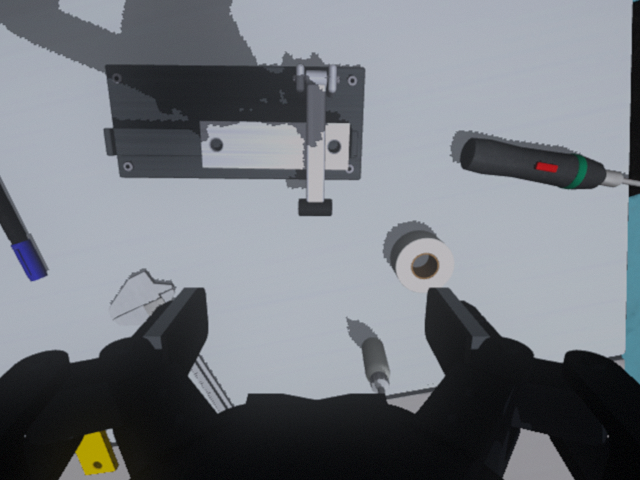

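The wrist view shows the handle at about (315.5,208), the bar running up to the hinge at (317,75), and the strip holes at (217,145) and (334,146). I'll cast rays from these pixels.

```bash
python3 - <<'E'
from h import *
c=np.load("c1.npy",allow_pickle=True).item()
for n,p,z in(("handle L",(299,208),.051),("handle R",(333,207),.051),("handle top edge-mid",(316,207),.055),("h1",(217,145),.043),("h2",(334,146),.043),("bl",(107,66),.01),("br",(365,67),.01),("fr",(361,179),.01),("fl",(120,178),.01),("stripFront",(201,145),.043),("strip sides",(250,122),.043),("s2",(250,168),.043)):
    w=ray("wrist",p,z,c);print(n,w.round(4),cl(w))
E
```

```text
handle L [ 0.5872 -0.2788  0.051 ] [ 0.061  -0.0536  0.051 ]
handle R [ 0.6173 -0.2841  0.051 ] [ 0.0916 -0.0526  0.051 ]
handle top edge-mid [ 0.6025 -0.2802  0.055 ] [ 0.0763 -0.0519  0.055 ]
h1 [ 0.528  -0.2105  0.043 ] [-0.011   0.0011  0.043 ]
h2 [ 0.6287 -0.2323  0.043 ] [0.0921 0.0005 0.043 ]
bl [ 0.4397 -0.1213  0.01  ] [-0.1157  0.0702  0.01  ]
br [ 0.6713 -0.1703  0.01  ] [0.121  0.0699 0.01  ]
fr [ 0.6501 -0.2707  0.01  ] [ 0.1209 -0.0327  0.01  ]
fl [ 0.4163 -0.2211  0.01  ] [-0.1181 -0.0323  0.01  ]
stripFront [ 0.5142 -0.2076  0.043 ] [-0.0251  0.0011  0.043 ]
strip sides [ 0.5613 -0.1976  0.043 ] [0.019  0.0206 0.043 ]
s2 [ 0.5514 -0.2358  0.043 ] [ 0.0172 -0.0189  0.043 ]
```

The wrist view agrees within 2 mm, with the handle at clamp (76,-53). I'll descend and grip across its ends.

```bash
python3 -m pendant '{"jaw":[0.2,0.2,0.2,0.2,0.2,0.2,0.2],"delta_pos":[[0,0,0.035],[0,0,0.04],[0,0,0.04],[0,0,0.035],[0,0,0.015],[0,0,0.008],[0,0,0]],"yaw":[0,0,0,0,0,0,0]}' 20
python3 -m pendant '{"jaw":[1,1,1,1,1,1,1,1],"delta_pos":[[0,0,0],[0,0,0],[0,0,0],[0,0,0],[0,0,0],[0,0,0],[0,0,0],[0,0,0]],"yaw":[0,0,0,0,0,0,0,0]}' 20
python3 -c "from h import *;st()"
```

```text
time: 3.02
tool_pos: [0.6007, -0.2841, 0.0315]
orientation: [2.439, 1.979, 0.0]
force: [-0.2, 0.5, -0.3]
grip_width: 0.0686
finger_force: 0.0
time: 4.03
tool_pos: [0.6009, -0.2839, 0.0315]
orientation: [2.438, 1.979, 0.001]
force: [0.3, -0.7, 5.8]
grip_width: 0.0003
finger_force: 2.9
t 4.025 tcp clamp [ 0.0755 -0.0558  0.0315] tool y angle rel clamp x -2.4533048887331876e-05 zdir [ 0.001 -0.001 -1.   ] F [ 0.3 -0.7  5.8] w 0.0002548953930441816 ff 2.944027930498123 q [-0.51  0.75  1.45  0.    0.94 -0.3 ]
```

The fingers closed fully, so they missed or slipped off the handle. I'll look before moving.

```bash
python3 - <<'E'
from h import *
a=arm.grab_frame("wrist")[60:360,120:520];b=arm.grab_frame("scene")[180:300,300:460]
cv2.imwrite("pics/w2.png",np.vstack([cv2.resize(a,(400,300)),cv2.resize(b,(400,300),interpolation=cv2.INTER_CUBIC)]))
E
```

```text
(no output)
```

View pics/w2.png

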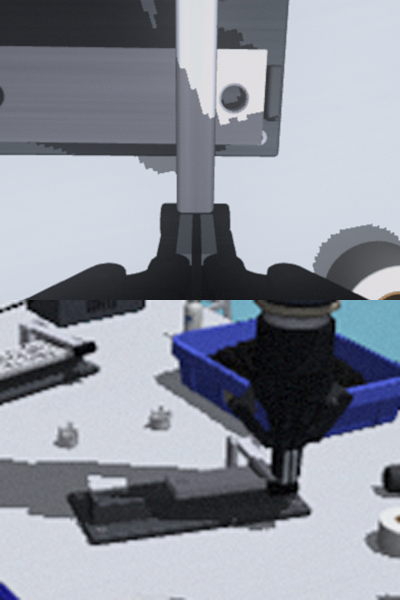

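The fingers are closed at the bar's end and hide the handle. I'll estimate the bar's height from its apparent width of about 38 px for 16 mm.

```bash
python3 - <<'E'
from h import *
c=arm.get_calibration("wrist");K=np.array(c["camera_matrix"]);T=np.array(c["camera_from_world"])
o=-T[:3,:3].T@T[:3,3];print("cam",cl(o),"f",K[0,0],"axis",T[2,:3].round(2))
g=arm.grab_frame("wrist")
for r in (70,100,150,200,240,255,262,268,275): 
    l=g[r,270:370].mean(1).astype(int);print(r,l[::4].tolist())
s=arm.sense()
for h in(.051,.059,.08,.1,.15): print(h,[ (lambda p:((K@(T[:3,:3]@p+T[:3,3]))[:2]/(T[:3,:3]@p+T[:3,3])[2]).round(0).tolist())(np.r_[O+R@np.array([.0755+dx,.052-.1*np.cos(np.arcsin((h-.051)/.107))]),h]) for dx in(-.008,.008)])
E
```

```text
cam [0.0756 0.0115 0.2015] f 365.1748760257708 axis [-0.05 -0.26 -0.96]
70 [91, 92, 55, 57, 59, 61, 64, 186, 219, 222, 220, 219, 220, 220, 221, 222, 209, 101, 99, 99, 97, 98, 99, 97, 97]
100 [53, 54, 56, 56, 59, 59, 63, 181, 218, 222, 220, 219, 220, 221, 224, 222, 205, 67, 67, 69, 66, 65, 64, 66, 99]
150 [122, 126, 123, 127, 126, 126, 127, 105, 126, 132, 127, 128, 222, 222, 223, 223, 191, 224, 184, 100, 100, 99, 101, 71, 180]
200 [124, 125, 124, 124, 125, 125, 124, 102, 124, 128, 127, 122, 124, 124, 127, 129, 99, 127, 126, 125, 126, 127, 128, 127, 126]
240 [216, 216, 215, 216, 215, 214, 215, 100, 122, 128, 125, 121, 121, 122, 122, 124, 175, 214, 215, 216, 216, 216, 217, 217, 218]
255 [217, 215, 215, 215, 215, 214, 216, 101, 123, 127, 123, 121, 121, 123, 125, 121, 185, 216, 216, 215, 217, 215, 216, 217, 216]
262 [216, 216, 215, 218, 189, 189, 188, 102, 123, 127, 123, 118, 121, 120, 123, 120, 197, 215, 217, 217, 216, 216, 215, 216, 216]
268 [215, 216, 217, 48, 50, 47, 47, 102, 122, 123, 121, 119, 119, 120, 122, 119, 47, 48, 48, 48, 217, 216, 215, 217, 215]
275 [216, 216, 217, 50, 50, 49, 48, 47, 78, 78, 76, 42, 41, 77, 79, 79, 44, 47, 48, 50, 175, 216, 216, 216, 216]
0.051 [[297.0, 270.0], [334.0, 270.0]]
0.059 [[296.0, 277.0], [335.0, 277.0]]
0.08 [[293.0, 290.0], [338.0, 290.0]]
0.1 [[289.0, 296.0], [342.0, 296.0]]
0.15 [[255.0, 110.0], [374.0, 110.0]]
```

```bash
python3 - <<'E'
from h import *
a=arm.grab_frame("wrist")[230:390,210:430];a=np.clip(a.astype(float)*2,0,255).astype(np.uint8)
cv2.imwrite("pics/w3.png",cv2.resize(a,None,fx=3.5,fy=3.5,interpolation=cv2.INTER_CUBIC))
E
```

```text
(no output)
```

View pics/w3.png

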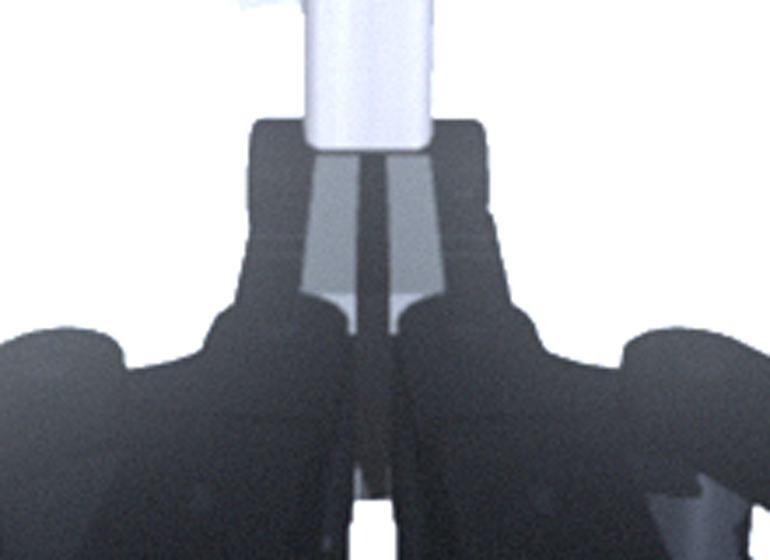

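```bash
python3 - <<'E'
from h import *
for n in("scene","wrist"):
    c=arm.get_calibration(n);K=np.array(c["camera_matrix"]);T=np.array(c["camera_from_world"])
    for p in((.0755,-.067,.0315),(.0755,-.067,.059),(.0755,-.045,.0315),(.0755,-.045,.059),(.06,-.053,.059),(.06,-.063,.051),(.06,-.053,.043),(.09,-.053,.051)):
        q=K@(T[:3,:3]@np.r_[O+R@np.array(p[:2]),p[2]]+T[:3,3]);print(n,p,(q[:2]/q[2]).round(1))
a=arm.grab_frame("scene")[215:275,385:455];cv2.imwrite("pics/s4.png",cv2.resize(np.clip(a.astype(float)*1.8,0,255).astype(np.uint8),None,fx=9,fy=9,interpolation=cv2.INTER_CUBIC))
E
```

```text
scene (0.0755, -0.067, 0.0315) [414.1 263.3]
scene (0.0755, -0.067, 0.059) [414.8 253.6]
scene (0.0755, -0.045, 0.0315) [410.5 259.4]
scene (0.0755, -0.045, 0.059) [411.2 249.8]
scene (0.06, -0.053, 0.059) [406.8 251.9]
scene (0.06, -0.063, 0.051) [408.2 256.5]
scene (0.06, -0.053, 0.043) [406.4 257.6]
scene (0.09, -0.053, 0.051) [417.6 253.3]
wrist (0.0755, -0.067, 0.0315) [315.5 291.1]
wrist (0.0755, -0.067, 0.059) [315.5 318. ]
wrist (0.0755, -0.045, 0.0315) [315.4 249.8]
wrist (0.0755, -0.045, 0.059) [315.4 270.6]
wrist (0.06, -0.053, 0.059) [278.8 288.3]
wrist (0.06, -0.063, 0.051) [281.1 301.3]
wrist (0.06, -0.053, 0.043) [282.1 273.9]
wrist (0.09, -0.053, 0.051) [348.1 280.7]
```

View pics/s4.png

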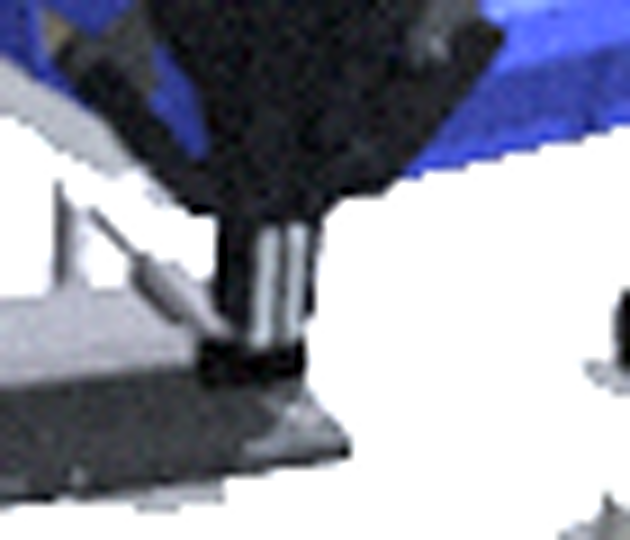

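The scene view shows the shut fingertips resting on top of the handle: tips near image row 253, handle rows 253–258, and the bar still down. That would put the tips about 27 mm behind the reported TCP, so I'll check this against the starting picture.

```bash
python3 - <<'E'
from h import *
c=arm.get_calibration("scene");K=np.array(c["camera_matrix"]);T=np.array(c["camera_from_world"])
for sg in(-.047,.047):
  for dz in (0,.013,.027,.04):
    q=K@(T[:3,:3]@np.array([.2336+sg*.425,-.4976-sg*.905,.2034+dz])+T[:3,3]);print(sg,dz,(q[:2]/q[2]).round(1))
a=cv2.imread("pics/scene0.png").mean(2)
for x in range(292,304,3): print(x,a[228:256:2,x].astype(int).tolist())
for x in range(340,352,3): print(x,a[240:268:2,x].astype(int).tolist())
E
python3 -m pendant '{"jaw":[0.2,0.2,0.2,0.2,0.2,0.2],"delta_pos":[[0,0,0],[0,0,0],[0,0,0],[0,0,0],[0,0,0],[0,0,0]],"yaw":[0,0,0,0,0,0]}' 20
python3 -c "from h import *;st()"
```

```text
-0.047 0 [298.6 263.1]
-0.047 0.013 [298.4 256.7]
-0.047 0.027 [298.1 249.8]
-0.047 0.04 [297.9 243.2]
0.047 0 [340.2 278.6]
0.047 0.013 [340.2 271.9]
0.047 0.027 [340.2 264.7]
0.047 0.04 [340.2 257.9]
292 [31, 55, 65, 65, 62, 138, 194, 234, 227, 224, 227, 223, 216, 227]
295 [39, 47, 44, 50, 49, 50, 51, 48, 104, 233, 226, 225, 226, 224]
298 [14, 10, 9, 14, 14, 5, 17, 8, 0, 229, 226, 227, 225, 226]
301 [9, 11, 13, 16, 10, 15, 11, 4, 199, 229, 227, 227, 225, 226]
340 [20, 27, 25, 22, 25, 26, 25, 24, 26, 67, 78, 69, 55, 45]
343 [20, 17, 13, 17, 14, 17, 12, 10, 19, 78, 86, 57, 50, 47]
346 [12, 10, 16, 7, 9, 9, 2, 20, 84, 76, 90, 46, 45, 48]
349 [232, 234, 233, 231, 233, 231, 234, 181, 104, 80, 89, 46, 46, 41]
time: 5.03
tool_pos: [0.6005, -0.2837, 0.0308]
orientation: [-2.439, -1.98, 0.0]
force: [-0.1, 0.5, -0.1]
grip_width: 0.0684
finger_force: 0.0
t 5.025 tcp clamp [ 0.075  -0.0556  0.0308] tool y angle rel clamp x 3.2571527651487076e-05 zdir [-0.  0. -1.] F [-0.1  0.5 -0.1] w 0.0683791216515987 ff 0.0 q [-0.51  0.75  1.45 -0.    0.94 -0.3 ]
```

Confirmed: at the start the open tips were about 40 mm above the reported TCP, where 13 mm was expected. The real tips therefore sit about 27 mm behind the reported TCP, and I'll apply that offset from here on. I'll go 27 mm lower and grip again.

```bash
python3 -m pendant '{"jaw":[0.2,0.2,0.2,0.2],"delta_pos":[[0,0,0.01],[0.001,0,0.01],[0.001,0,0.007],[0,0,0]],"yaw":[0,0,0,0]}' 20
python3 -m pendant '{"jaw":[1,1,1,1,1,1],"delta_pos":[[0,0,0],[0,0,0],[0,0,0],[0,0,0],[0,0,0],[0,0,0]],"yaw":[0,0,0,0,0,0]}' 20
python3 -c "from h import *;st()"
```

```text
time: 5.52
tool_pos: [0.6006, -0.2814, 0.003]
orientation: [-2.438, -1.979, 0.001]
force: [0.3, -0.2, -0.4]
grip_width: 0.0681
finger_force: 0.0
time: 6.28
tool_pos: [0.6009, -0.2818, 0.0043]
orientation: [2.439, 1.98, -0.0]
force: [-3.7, 0.6, 6.2]
grip_width: 0.0295
finger_force: 23.3
t 6.275 tcp clamp [ 0.0751 -0.0538  0.0043] tool y angle rel clamp x -1.626115174785392e-05 zdir [ 0. -0. -1.] F [-3.7  0.6  6.2] w 0.029507377780930336 ff 23.258180022239685 q [-0.51  0.79  1.46 -0.    0.9  -0.3 ]
```

It now holds the handle at 29.5 mm. I'll lift along the 107 mm arc to about 1.5 rad.

```bash
python3 -m pendant '{"jaw":[1,1,1,1,1,1,1,1,1,1,1,1,1,1,1,1],"delta_pos":[[0.0005,0,-0.0107],[0.0016,0,-0.0106],[0.0027,0,-0.0104],[0.0037,0,-0.01],[0.0047,0,-0.0096],[0.0056,0,-0.0091],[0.0065,0,-0.0085],[0.0073,0,-0.0078],[0.008,0,-0.0071],[0.0087,0,-0.0062],[0.0093,0,-0.0053],[0.0098,0,-0.0044],[0.0102,0,-0.0034],[0.0104,0,-0.0023],[0.0106,0,-0.0013],[0,0,0]],"yaw":[0,0,0,0,0,0,0,0,0,0,0,0,0,0,0,0]}'
python3 -c "from h import *;st()"
```

```text
time: 8.28
tool_pos: [0.6222, -0.1832, 0.1112]
orientation: [2.438, 1.981, 0.002]
force: [1.2, -2.1, 6.6]
grip_width: 0.0293
finger_force: 21.9
t 8.275 tcp clamp [0.0756 0.0472 0.1112] tool y angle rel clamp x 0.0009250954913220255 zdir [ 0.001  0.    -1.   ] F [ 1.2 -2.1  6.6] w 0.029272688466235278 ff 21.877379715442657 q [-0.36  0.63  1.46  0.    1.06 -0.15]
```

The bar is at about 1.5 rad. I'll release it, rise, move over the strip's front at clamp (0,0) and turn 90°.

```bash
python3 -m pendant '{"jaw":[0.4,0.4,0.4,0.4,0.4,0.4,0.4,0.4,0.4,0.4],"delta_pos":[[0,0,0],[0,0,0],[0,0,0],[0,0,0],[0,0,-0.015],[0,0,-0.025],[0,0,-0.025],[0,0,-0.02],[0,0,0],[0,0,0]],"yaw":[0,0,0,0,0,0,0,0,0,0]}'
python3 -m pendant '{"jaw":[0.2,0.2,0.2,0.2,0,0,0,0,0,0,0,0,0,0],"delta_pos":[[-0.0116,-0.0189,0],[-0.0116,-0.0189,0],[-0.0116,-0.0189,0],[-0.0116,-0.0189,0],[0,0,0],[0,0,0],[0,0,0],[0,0,0],[0,0,0],[0,0,0],[0,0,0],[0,0,0],[0,0,0],[0,0,0]],"yaw":[0,0,0,0,0.1745,0.1745,0.1745,0.1745,0.1745,0.1745,0.1745,0.1745,0.1745,0]}'
python3 - <<'E'
from h import *
st();cv2.imwrite("pics/j.png",np.hstack([arm.grab_frame("wrist"),cv2.resize(arm.grab_frame("scene")[150:300,300:500],(640,480))])[:, :][::2,::2][:, :640])
E
```

```text
time: 9.52
tool_pos: [0.6211, -0.1842, 0.1951]
orientation: [-2.439, -1.98, 0.001]
force: [-0.5, 0.3, -0.7]
grip_width: 0.0511
finger_force: 0.0
time: 11.28
tool_pos: [0.5375, -0.214, 0.1948]
orientation: [-3.124, 0.322, 0.002]
force: [-0.3, -0.9, -0.2]
grip_width: 0.0854
finger_force: 0.0
t 11.275 tcp clamp [-0.0009 -0.0004  0.1948] tool y angle rel clamp x -1.5693384873428506 zdir [-0.001  0.001 -1.   ] F [-0.3 -0.9 -0.2] w 0.08537552787062853 ff 0.0 q [-0.46  0.41  1.58  0.    1.15  1.32]
```

View pics/j.png

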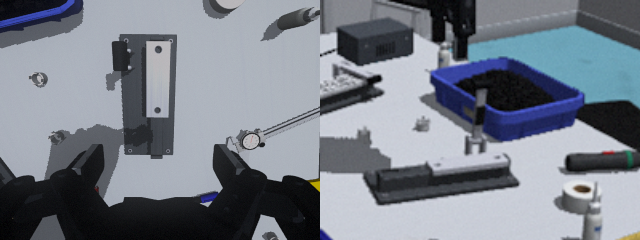

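The bar stands upright and the strip is still in place, centred between the fingers. I'll descend to grip its sides, aiming for a TCP of about -0.008 because of the offset.

```bash
python3 -m pendant '{"jaw":[0,0,0,0,0,0,0,0],"delta_pos":[[0,0,0.04],[0,0,0.045],[0,0,0.045],[0,0,0.035],[0,0,0.02],[0,0,0.012],[0,0,0.005],[0,0,0]],"yaw":[0,0,0,0,0,0,0,0]}' 20
python3 -m pendant '{"jaw":[0.3,0.5,0.7,0.8,1,1,1],"delta_pos":[[0,0,0],[0,0,0],[0,0,0],[0,0,0],[0,0,0],[0,0,0],[0,0,0]],"yaw":[0,0,0,0,0,0,0]}' 20
python3 -c "from h import *;st()"
```

```text
time: 12.38
tool_pos: [0.5383, -0.2143, -0.0059]
orientation: [3.125, -0.324, 0.001]
force: [-0.4, 0.1, 0.2]
grip_width: 0.0854
finger_force: 0.0
time: 13.25
tool_pos: [0.5382, -0.2143, -0.0059]
orientation: [3.125, -0.324, 0.001]
force: [-0.6, 0.7, 6.9]
grip_width: 0.0396
finger_force: 20.4
t 13.25 tcp clamp [-0.0002 -0.0005 -0.0059] tool y angle rel clamp x -1.570407703078886 zdir [ 0.001 -0.    -1.   ] F [-0.6  0.7  6.9] w 0.03962747701168879 ff 20.414239894598722 q [-0.46  0.69  1.71 -0.    0.75  1.32]
```

It holds the strip at 39.6 mm. I'll slide it 78 mm toward the front, then release.

```bash
python3 -m pendant '{"jaw":[1,1,1,1,1,1,1,1,1,1,1,1,1],"delta_pos":[[-0.004,0,0],[-0.006,0,0],[-0.008,0,0],[-0.008,0,0],[-0.008,0,0],[-0.008,0,0],[-0.008,0,0],[-0.008,0,0],[-0.008,0,0],[-0.006,0,0],[-0.004,0,0],[-0.002,0,0],[0,0,0]],"yaw":[0,0,0,0,0,0,0,0,0,0,0,0,0]}'
python3 -c "from h import *;st()"
```

```text
time: 14.88
tool_pos: [0.4617, -0.1984, -0.0059]
orientation: [3.124, -0.324, 0.002]
force: [2.3, -1.1, 6.6]
grip_width: 0.0393
finger_force: 20.9
t 14.875 tcp clamp [-0.0783 -0.0007 -0.0059] tool y angle rel clamp x -1.5706042043183999 zdir [ 0.001 -0.001 -1.   ] F [ 2.3 -1.1  6.6] w 0.03934961454188667 ff 20.940371230244637 q [-0.5   0.59  1.91 -0.    0.63  1.28]
```

```bash
python3 -m pendant '{"jaw":[0.8,0.6,0.4,0.2,0,0,0,0,0,0,0,0],"delta_pos":[[0,0,0],[0,0,0],[0,0,0],[0,0,0],[0,0,0],[0,0,-0.02],[0,0,-0.04],[0,0,-0.04],[0,0,-0.04],[0,0,-0.04],[0,0,-0.02],[0,0,0]],"yaw":[0,0,0,0,0,0,0,0,0,0,0,0]}'
python3 - <<'E'
from h import *
st();c=arm.get_calibration("wrist");np.save("c5.npy",c,allow_pickle=True)
cv2.imwrite("pics/w5.png",np.hstack([arm.grab_frame("wrist")[:400,160:560],cv2.resize(arm.grab_frame("scene")[150:300,300:450],(400,400))]))
E
```

```text
time: 16.38
tool_pos: [0.4619, -0.1983, 0.1945]
orientation: [3.124, -0.324, 0.003]
force: [-0.3, -0.1, 0.3]
grip_width: 0.0852
finger_force: 0.0
t 16.375 tcp clamp [-0.0781 -0.0006  0.1945] tool y angle rel clamp x -1.5705060971023328 zdir [ 0.002 -0.001 -1.   ] F [-0.3 -0.1  0.3] w 0.08515488432556535 ff 0.0 q [-0.5   0.27  1.78  0.    1.08  1.28]
```

View pics/w5.png

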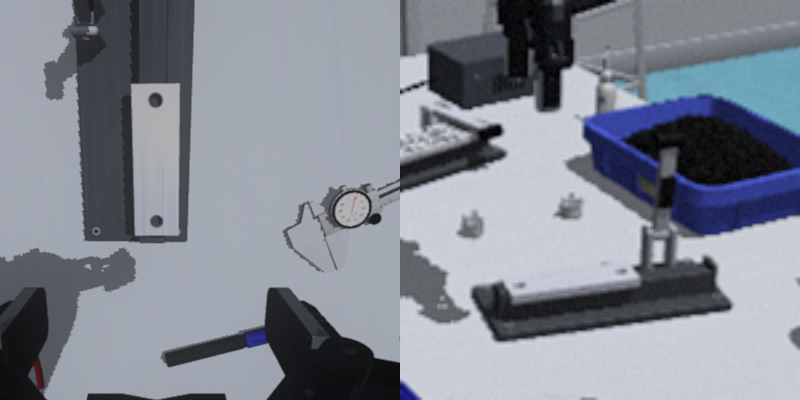

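The strip lies flat at the front, with its holes at crop pixels (155,99) and (156,221), and the bar is upright. I'll check its position numerically and hand in if it is within tolerance.

```bash
python3 - <<'E'
from h import *
c=np.load("c5.npy",allow_pickle=True).item()
a,b=[cl(ray("wrist",(160+x,y),.043,c)) for x,y in((155,99),(156,221))]
m=(a+b)/2;print(a,b,m)
if abs(m[0]+.04)<.01 and abs(m[1])<.008: print(arm.job_done())
E
```

```text
[0.0147 0.0003 0.043 ] [-0.0896 -0.0005  0.043 ] [-0.03745 -0.0001   0.043  ]
the job is handed in; nothing more can be done
None
```

The job is handed in, with no verdict returned: the bar stands at about 1.5 rad, the strip lies flat at the front with its centre measured at x = -37 mm, y = 0 mm, and the other clamp was not touched.

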